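Overhang a module plate over the reader and start the reading

ROBOT

A 7-joint arm with a two-finger parallel gripper is mounted at the origin on the work surface. World frame = base frame: x ahead of the robot, y to its left, z up, the work surface at z = 0. Lengths are in m, angles in rad, forces in N, time in s.
With the tool pointing down it reaches from about 0.35 to 0.9 m from the base axis. Payload 8.1 kg.
Tool frame: the origin (TCP) lies at the very end of the fingers, on their centre line; the grasp point (between the pads) lies 19 mm behind it; z points along the fingers, y is the line along which they close (so a half turn about z gives the same grasp; the last joint's range is limited). The gripper opens to 92 mm and grips with 3 to 60 N. Pads are 19 mm wide; open, the fingers measure 130 mm over their backs; the gripper's body (75 mm by 190 mm) begins 47 mm behind the grasp point.
Start: joints at [1.028, 0.434, 0.025, 1.573, -0.012, 1.134, -0.075], TCP at [0.266, -0.566, 0.227] pointing down, gripper open.
Joint ranges: [-2.62, 2.62], [-0.44, 2.09], [-1.27, 1.32], [0.08, 2.57], [-1.32, 4.46], [0.12, 2], [-2.74, 2.74]. Speed limits (rad/s): [2.22, 2.22, 3.01, 3.01, 3.14, 3.14, 3.14].

INTERFACE

Orientations are given as a rotation vector (axis times angle).
In Python, from cell import arm gives the robot as it stands.
- The arm moves only by the tool jog_arm, never from a script. Its argument "rows" is a list of rows, each a list of 3 entries, a list of its own where there are three numbers: the shift along the world's x, y, z in cm, then the turn, a rotation vector about the world's x, y, z in degrees, then the opening, from 0 (shut) to 1 (fully open). A call has 1 to 8 rows; each row is the pose to reach, as a shift and turn from the pose commanded when the call began; what a row does not reach only later rows make up. A row lasts 1/8 s, in which the tool goes at most 62.5 mm and 10.7 degrees, less where a joint would pass 70% of its speed; a pose out of reach is approached as far as the arm can. A call with a gripper value outside its range is refused whole. The fingers move at their own pace and stop on an object; "newtons" is the grip in N (left out, the last holds). Time passes only in rows, so rows that repeat a pose let the fingers close. It gives the time, the measured TCP pose, the force, the opening and the grip force at its end, in the units of the state.
- arm.observe(): the state, without advancing time (a new reading comes with each control period).
- arm.get_image(name): name is "side" or "top"; returns a dict with "img" (400x640x3 uint8, red, green, blue), "depth" (400x640 float32, m along the optical axis (not along the pixel's ray), 0 where there is no reading), "fx", "fy", "cx", "cy" (pixels), "rvec" (rotation vector, rad) and "tvec" (3), from world to camera coordinates, as OpenCV has them. Camera axes: x right, y down, z forward; pixel columns grow to the right and rows downward; lengths in m; the calibration is good to about 2 mm. A picture is of the moment at which its call begins.
- arm.sign_off(): hands the job in; it is judged then, once.
The state is a dict: "clock": time; "joints": joint angles; "dq": joint speeds; "joint_efforts": joint torques, N m; "position": TCP position; "ee_rot": TCP orientation; "force": force on the tool from outside, world axes, zero at the start; "ft_torque": the same for the moment, N m; "width": opening from 0.0 (shut) to 1.0 (fully open); "gripper_force": force on a finger pad.
Only numpy, scipy, OpenCV 4.12 (cv2) and the standard library are available. Lean on these libraries where they do the work, as an engineer would, in place of code of your own. Each camera call takes 0.05 s, during which the arm holds its last target. There are 200 camera calls.

TASK

Push the flat metal plate along the ledge, keeping it flat and roughly straight, until its end sticks out about 40 mm past the ledge's open end, over the black reader. Leave it balanced there, then press the push button right down to start the reading and let it come back up. The plate is only pushed: do not lift, tip or drop it, do not press the button before the plate is in place, and leave the other things where they are.

Things in the scene. Friction and masses are not known exactly. Their poses are not given: they have to be found in the camera images.
- ledge: fixed dark steel ledge, a raised channel 320 mm long (its y) by 130 mm deep (its x), flat top 50 mm above the bench. Origin on the bench under the top's centre; z up. A fence 8 mm thick stands 12 mm above the top along the +x edge (inner face at x = +57 mm); the -x edge and both ends have no lip. The open end, with the reader, is the +y end. Position and yaw (up to 20 degrees) vary.
- open_end (a point): middle of the top edge of the ledge's open end: ledge frame (0, 160, 50) mm; axes as the ledge's, +y points out over the reader. The reader is a low black block 60 x 50 mm, 22 mm high, fixed to the ledge's foot on the bench, its centre 35 mm out from the open end; only this end has one.
- plate: loose bare aluminium plate, 80 mm (its x) by 140 mm (its y) by 6 mm thick, about 0.18 kg. Lies flat on the ledge, its long side roughly along the ledge (within 6 degrees) and its +y end towards the open end. At the start its leading end is 20 to 90 mm inside the open end. Origin at the centre of its underside.
- plate_lead (a point): middle of the plate's leading (+y) end face: plate frame (0, 70, 3) mm. The overhang is how far this point lies beyond the ledge's open end along the ledge's y
- plate_trail (a point): middle of the plate's trailing (-y) end face, where it can be pushed: plate frame (0, -70, 3) mm; at least 90 mm of bare ledge top lies behind it at the start
- button (a joint): travel of the push button: 0 is up, 0.006 m is fully down; a spring returns it; fully down takes about 5 N. It presses straight down.
- button_top (a point): centre of the top face of the button's round red cap (36 mm across), z up; its dark housing is fixed on the bench to the robot's right of the ledge, position varies
- tablet_pack: bystander: loose white flat tablet pack 120 (x) x 80 (y) x 7 mm, lying on the bench beyond the button; origin at the centre of its underside
- power_bank: bystander: loose pale blue power bank 70 (x) x 140 (y) x 15 mm, lying on the bench in front of the ledge; origin at the centre of its underside
- bolt_a: bystander: loose zinc-plated terminal bolt standing on its head (21 mm across, 45 mm high) on the bench in front of the ledge; origin at the centre of its underside
- bolt_b: bystander: a second such bolt, standing on its head on the bench behind the ledge's fence; origin at the centre of its underside

How it is judged:
By the outcome, as a careful person would: the job done as asked, in the order asked, and still so for the second after the job is handed in, with the robot touching nothing.
It also fails if it takes over 42 s, if anything falls off the work surface, if the arm or the gripper's body presses on something with over 40 N, if the wrist force passes 120 N, or if a joint passes its speed limit or range.

## Working session

There is one attempt and no reset: what is moved stays moved. The work goes in short steps, Python scripts to look and compute and a tool call to move; the robot and the scene stay as the last step left them, time stands still between calls to the robot, and variables do not carry over. Pictures are saved under pics/ and viewed, at most 10 in all, crops included, and the job is handed in when it is done.

Besides the shell and the picture viewer there is one more tool, called as a command line: name --argument value ..., lists and objects as JSON in quotes. jog_arm: Moves the arm, as the interface text tells. Its arguments: {"type":"object","properties":{"rows":{"type":"array","items":{"type":"array"}},"newtons":{"type":"number"}},"required":["rows"]}

```bash
mkdir -p pics
cat > h.py <<'E'
import numpy as np, cv2
from cell import arm
def cam(n):
    d=arm.get_image(n); d['R']=cv2.Rodrigues(np.array(d['rvec'],float))[0]; d['t']=np.array(d['tvec'],float).ravel(); return d
def ray(d,uv,z):
    uv=np.atleast_2d(uv).astype(float)
    r=np.c_[(uv[:,0]-d['cx'])/d['fx'],(uv[:,1]-d['cy'])/d['fy'],np.ones(len(uv))]@d['R']
    c=-d['R'].T@d['t']; return c+r*((z-c[2])/r[:,2])[:,None]
def cloud(d):
    v,u=np.mgrid[:400,:640]; Z=d['depth']
    P=np.stack([(u-d['cx'])/d['fx']*Z,(v-d['cy'])/d['fy']*Z,Z],-1)
    W=(P-d['t'])@d['R']; W[Z==0]=np.nan; return W
E
python3 - <<'E'
from h import *
for n in('top','side'):
    d=cam(n); cv2.imwrite(f'pics/{n}0.png',d['img'][:,:,::-1]); print(n,-d['R'].T@d['t'],d['fx'],d['R'][2])
s=arm.observe(); print(s['clock'],s['position'],s['ee_rot'],s['force'],s['width'])
E
```

```text
top [ 0.42907299 -0.05407568  0.86104846] 416.27279695900387 [ 0.16592059 -0.02436969 -0.98583796]
side [0.30629848 0.68214882 0.62835024] 499.6766577707342 [ 0.2502017  -0.78616428 -0.56510604]
0.1 [ 0.26587994 -0.56514845  0.22601839] [-3.06467020e+00 -6.84896998e-01  6.56375060e-04] [-0.10521398 -0.01844209 -0.26361661] 1.0014500357432112
```

View pics/top0.png

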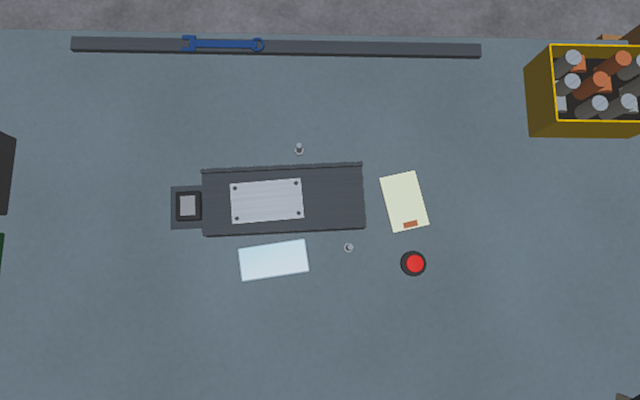

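View pics/side0.png

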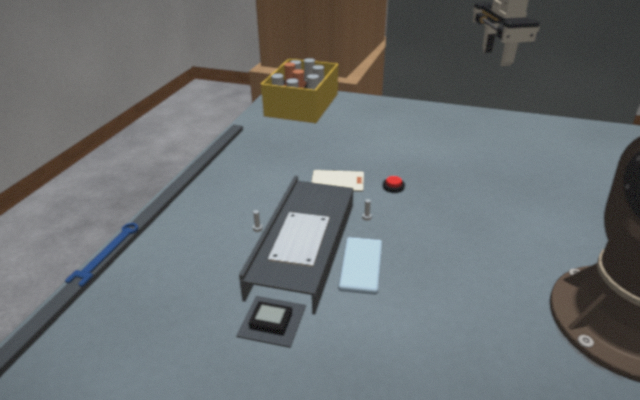

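Top view (up = +x, left = +y): ledge at u 202–365, v 163–235; plate at u 230–303, v 178–223; reader at (188,206). The red button is at (415,263), the tablet pack at (404,202), the bolts at (348,248) and (299,149), and the power bank at (274,260). The side view agrees, with the reader at (270,318).

```bash
cat >> h.py <<'E'
def rect(d,m,z):
    c=max(cv2.findContours(m.astype(np.uint8),0,1)[0],key=cv2.contourArea)
    p=ray(d,c[:,0],z)[:,:2]; (o,s,a)=cv2.minAreaRect((p*1000).astype(np.float32))
    if s[0]>s[1]: a-=90
    a=(a+90)%180-90   # long side = local y, yaw
    return np.array(o),sorted(s),a
def plate(d,c0=None):
    W=cloud(d); g=d['img'].astype(int); 
    m=(g.min(2)>110)&(W[...,2]>.045)&(W[...,2]<.07)&(abs(W[...,0]-.46)<.2)&(W[...,1]>-.2)
    m=cv2.morphologyEx(m.astype(np.uint8),cv2.MORPH_CLOSE,np.ones((7,7)))
    return rect(d,m,.056)
E
python3 - <<'E'
from h import *
d=cam('top'); W=cloud(d); g=d['img'].astype(int); z=W[...,2]
print('plate',plate(d))
m=(z>.04)&(z<.075)&(W[...,0]>.3)&(W[...,0]<.75)&(W[...,1]>-.2)&(W[...,1]<.25)
m=cv2.morphologyEx(m.astype(np.uint8),cv2.MORPH_OPEN,np.ones((9,9)))
print('ledge',rect(d,m,.05),np.nanmedian(z[(m>0)&(g.max(2)<100)]))
# fit end edges: per-row extents
pts=[]
for n,dd in(('top',d),('side',cam('side'))):
    g=dd['img'].astype(int); r=(g[...,0]>150)&(g[...,1]<70)&(g[...,2]<70)
    k=max(cv2.findContours(r.astype(np.uint8),0,1)[0],key=cv2.contourArea); W2=cloud(dd)
    (c,rr)=cv2.minEnclosingCircle(k); zz=np.nanmedian(W2[r][:,2]); print(n,'button',c,rr,zz,ray(dd,[c],zz))
for u,v,zz in((348,246,.045),(404,202,.007),(299,147,.045),(274,260,.015),(188,206,.022)): print(ray(d,[(u,v)],zz),W[v,u])
E
```

```text
plate (array([563.40197754,  15.434021  ]), [81.2494888305664, 141.3941192626953], 5.472346782684326)
ledge (array([569.3338623 , -18.33865356]), [133.95108032226562, 320.4954833984375], 3.3440101146698) 0.05054035521087292
top button (414.5555419921875, 263.1851806640625) 8.637370109558105 0.021995225834524408 [[ 0.44359006 -0.28115237  0.02199523]]
side button (394.0, 180.0) 7.071167945861816 0.021567674554101652 [[ 0.44320899 -0.27928745  0.02156767]]
[[ 0.47583882 -0.14507948  0.045     ]] [ 0.47599062 -0.14537487  0.04235118]
[[ 0.5703011 -0.2676581  0.007    ]] [ 0.57001295 -0.26722233  0.00874252]
[[ 0.67540454 -0.0473717   0.045     ]] [ 0.67502461 -0.04738204  0.04625865]
[[0.44872085 0.00084302 0.015     ]] [0.44872927 0.00086655 0.01463738]
[[0.5559294  0.17621349 0.022     ]] [0.55561799 0.17564817 0.02405973]
```

jog_arm --rows '[[[3,5,0],[0,0,6],0.4],[[6,10,0],[0,0,13],0.4],[[9.5,15,0],[0,0,20],0.4],[[13,20,0],[0,0,28],0.4],[[16.5,25.5,0],[0,0,36],0.4],[[20,31,0],[0,0,44],0.4],[[23.5,36,0],[0,0,52],0.4],[[26.5,40.5,0],[0,0,60],0.4]]'

```text
clock: 1.2
position: [0.532, -0.1586, 0.2268]
ee_rot: [2.307, 2.132, 0.0]
force: [0.9, -1.3, -0.1]
width: 0.401
gripper_force: 0.0
```

jog_arm --rows '[[[2.5,4.5,-2],[0,0,5],0.4],[[3.8,6.7,-5],[0,0,8],0.4],[[3.8,6.7,-8],[0,0,8],0.4],[[3.8,6.7,-10],[0,0,8],0.4],[[3.8,6.7,-10],[0,0,8],0.4],[[3.8,6.7,-10],[0,0,8],0.4]]'

```text
clock: 1.95
position: [0.5695, -0.0936, 0.1276]
ee_rot: [2.158, 2.282, 0.001]
force: [0.5, 0.2, 0.8]
width: 0.399
gripper_force: 0.0
```

Run:
```python
from h import *
s=arm.observe(); print(s['clock'],s['position'],s['ee_rot'],s['force'],s['width'])
d=cam('side'); cv2.imwrite('pics/side1.png',cv2.resize(d['img'][120:340,200:420,::-1],(600,600)))
```

```text
1.95 [ 0.56954308 -0.09360901  0.12755028] [2.15833666e+00 2.28178117e+00 9.62421414e-04] [0.5148379  0.21348172 0.75831304] 0.39900468048513504
```

View pics/side1.png

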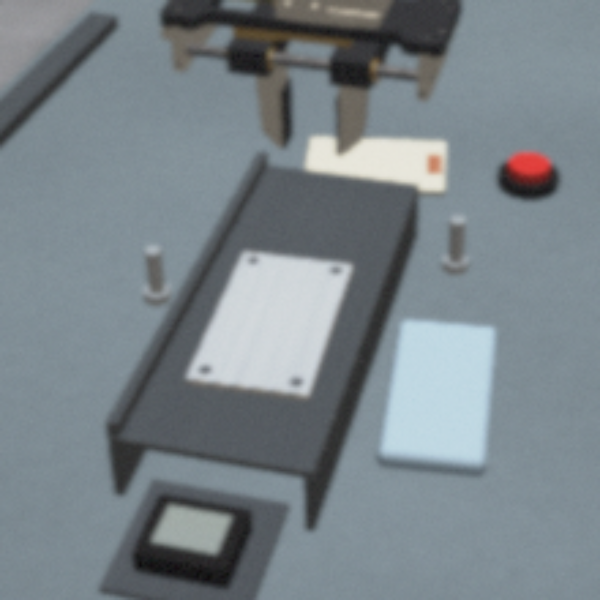

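Gripper hangs behind the plate with both fingers square to it (fingertips at about (280,140) and (345,150) in the crop), clear of the fence. Next: descend.

jog_arm --rows '[[[0,0,-3],[0,0,0],0.4],[[0,0,-5.5],[0,0,0],0.4],[[0,0,-7],[0,0,0],0.4],[[0,0,-7.5],[0,0,0],0.4],[[0,0,-7.5],[0,0,0],0.4]]'

```text
clock: 2.62
position: [0.5695, -0.0935, 0.0523]
ee_rot: [2.158, 2.282, 0.001]
force: [0.7, -0.3, -0.4]
width: 0.396
gripper_force: 0.0
```

jog_arm --rows '[[[-0.1,1.0,0],[0,0,0],0.4],[[-0.1,2.0,0],[0,0,0],0.4],[[-0.15,2.5,0],[0,0,0],0.4],[[-0.2,3.0,0],[0,0,0],0.4],[[-0.2,3.5,0],[0,0,0],0.4],[[-0.25,4.0,0],[0,0,0],0.4],[[-0.25,4.5,0],[0,0,0],0.4],[[-0.3,5.0,0],[0,0,0],0.4]]'

```text
clock: 3.62
position: [0.5662, -0.0434, 0.0518]
ee_rot: [2.159, 2.282, 0.0]
force: [-0.3, -3.2, 2.3]
width: 0.399
gripper_force: 1.6
```

Run:
```python
from h import *
s=arm.observe(); print(s['clock'],s['position'],s['force'])
print(plate(cam('top')))
d=cam('side'); cv2.imwrite('pics/side2.png',cv2.resize(d['img'][120:340,200:420,::-1],(600,600)))
```

```text
3.625 [ 0.56624318 -0.04335746  0.05180111] [-0.28220875 -3.15867504  2.3077389 ]
(array([563.11199951,  68.11701965]), [81.5972671508789, 82.78321838378906], 3.0433905124664307)
```

View pics/side2.png

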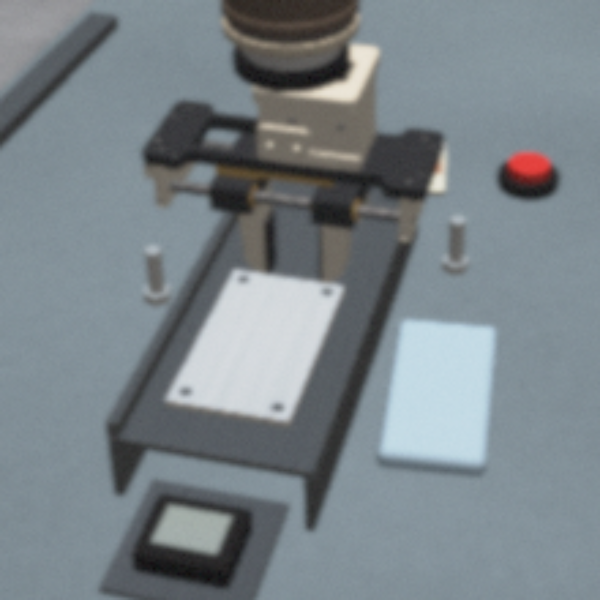

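Contact is made (−3.2 N along y) and the plate is flat, straight and clear of the fence in the crop, with its leading end at about (230,405). I'll push on.

jog_arm --rows '[[[-0.05,0.7,0.1],[0,0,0],0.4],[[-0.1,1.5,0.1],[0,0,0],0.4],[[-0.15,2.3,0.1],[0,0,0],0.4],[[-0.2,3.1,0.1],[0,0,0],0.4],[[-0.25,3.9,0.1],[0,0,0],0.4],[[-0.3,4.7,0.1],[0,0,0],0.4],[[-0.3,5.4,0.1],[0,0,0],0.4],[[-0.35,6.0,0.1],[0,0,0],0.4]]'

```text
clock: 4.72
position: [0.5626, 0.0169, 0.0528]
ee_rot: [2.159, 2.282, 0.0]
force: [0.0, -1.0, -0.3]
width: 0.402
gripper_force: 0.6
```

jog_arm --rows '[[[0,0.3,0],[0,0,0],0.4],[[0,0.5,0],[0,0,0],0.4],[[0,0.5,0],[0,0,0],0.4]]'

```text
clock: 5.1
position: [0.5626, 0.0216, 0.0528]
ee_rot: [-2.159, -2.282, -0.0]
force: [-0.2, -0.4, 0.1]
width: 0.401
gripper_force: 0.0
```

Run:
```python
from h import *
s=arm.observe(); print(s['clock'],s['position'],s['force'])
L=np.array([567.5,-18.3]);a=np.radians(3.3);ey=np.array([-np.sin(a),np.cos(a)]);ex=np.array([ey[1],-ey[0]])
for n in('top','side'):
    d=cam(n); W=cloud(d); g=d['img'].astype(int)
    m=(g.min(2)>110)&(W[...,2]>.045)&(W[...,2]<.07)&(abs(W[...,0]-.56)<.06)&(W[...,1]>.03)&(W[...,1]<.3)
    v,u=np.nonzero(m); p=ray(d,np.c_[u,v],.056)[:,:2]*1000-L; X,Y=p@ex,p@ey
    print(n,'z',np.median(W[m][:,2]))
    f=[(x,np.max(Y[abs(X-x)<4])) for x in range(-35,36,10) if (abs(X-x)<4).any()]
    print('lead',np.round(f,1), 'Xrange',X.min(),X.max())
    # ledge open end from depth at top height, beside the plate
    k=(abs(W[...,2]-.05)<.006)&(g.max(2)<110); v,u=np.nonzero(k); p=ray(d,np.c_[u,v],.05)[:,:2]*1000-L; X2,Y2=p@ex,p@ey
    for x in(-58,-54,-50,50,54): 
        q=Y2[(abs(X2-x)<3)&(abs(Y2)<200)]; print(x, q.max() if len(q) else None,end=' ')
    print()
    cv2.imwrite(f'pics/{n}3.png',cv2.resize(d['img'][130:270,150:390,::-1] if n=='top' else d['img'][120:340,200:420,::-1],(800,467) if n=='top' else (600,600)))
```

```text
5.1 [0.56260733 0.02156692 0.0527791 ] [-0.21957906 -0.4329572   0.10257714]
top z 0.05653637059247836
lead [[-35.  189.8]
 [-25.  189.8]
 [-15.  189.7]
 [ -5.  189.7]
 [  5.  189.7]
 [ 15.  189.6]
 [ 25.  189.6]] Xrange -39.52086667444362 29.820191020754653
-58 -80.35842708147945 -54 -78.51552170216966 -50 -76.78584690960714 50 -28.611570014215403 54 -26.715015901329075 
side z 0.05550469867512038
lead [[-35.  193.6]
 [-25.  193.8]
 [-15.  193.7]
 [ -5.  193.5]
 [  5.  193.7]
 [ 15.  193.9]
 [ 25.  195.2]
 [ 35.  194.7]] Xrange -41.41778254949319 43.26081700904358
-58 163.89891938897483 -54 164.6604843542436 -50 163.66498726501572 50 164.78186288501718 54 164.78186288501718
```

View pics/side3.png

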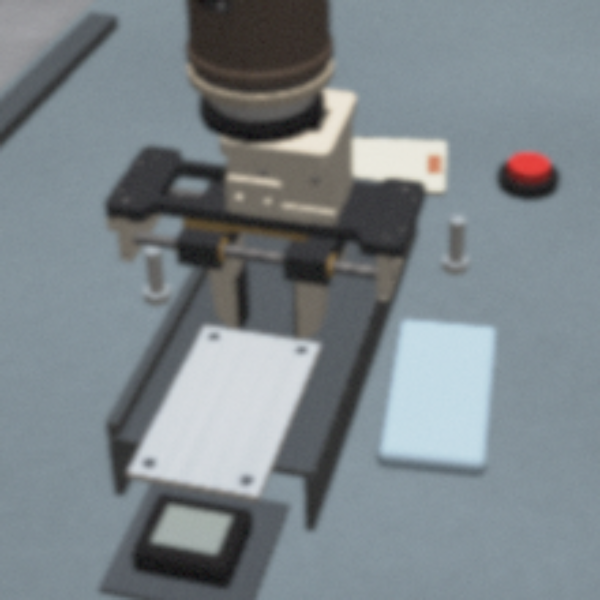

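View pics/top3.png

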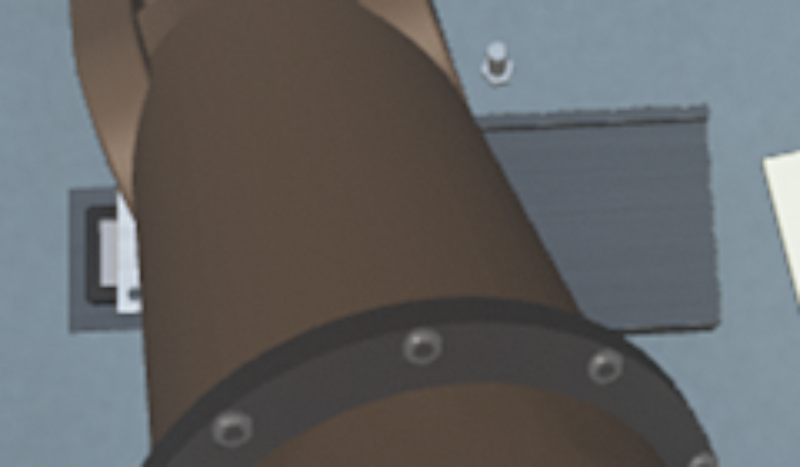

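The plate's leading end is at about (195,480) in the side crop, flat over the reader. The top view is mostly hidden by the arm. Both views give an overhang of about 29.5 mm, so I push about 10.5 mm further and then back off.

jog_arm --rows '[[[0,0.3,0],[0,0,0],0.4],[[-0.03,0.6,0],[0,0,0],0.4],[[-0.05,0.85,0],[0,0,0],0.4],[[-0.06,1.0,0],[0,0,0],0.4],[[-0.06,1.05,0],[0,0,0],0.4],[[-0.06,1.05,0],[0,0,0],0.4]]'

```text
clock: 5.95
position: [0.562, 0.032, 0.0528]
ee_rot: [-2.159, -2.282, -0.0]
force: [-1.1, -1.0, 0.2]
width: 0.402
gripper_force: 0.7
```

jog_arm --rows '[[[0,-0.8,0],[0,0,0],0.4],[[0.1,-2,0],[0,0,0],0.4],[[0.2,-3.5,0.5],[0,0,0],0.4],[[0.2,-5,3],[0,0,0],0.2],[[0.2,-8,7],[0,0,0],0],[[0.2,-12,10],[0,0,0],0],[[-2,-17,10],[0,0,0],0],[[-5,-22,10],[0,0,0],0]]'

```text
clock: 6.95
position: [0.5117, -0.1907, 0.1536]
ee_rot: [2.158, 2.28, 0.001]
force: [0.2, -1.6, -0.2]
width: 0.006
gripper_force: 0.0
```

Run:
```python
from h import *
s=arm.observe(); print(s['clock'],s['position'],s['force'],s['width'])
d=cam('top'); W=cloud(d); o,sz,a=plate(d); print('plate',o,sz,a)
L=np.array([567.5,-18.3]);b=np.radians(3.3);ey=np.array([-np.sin(b),np.cos(b)])
print('overhang',(o-L)@ey+70-160)
d=cam('side'); W=cloud(d); g=d['img'].astype(int)
m=(g.min(2)>110)&(W[...,2]>.045)&(W[...,2]<.07)&(abs(W[...,0]-.56)<.06)&(W[...,1]>.03)&(W[...,1]<.3)
v,u=np.nonzero(m); p=ray(d,np.c_[u,v],.056)[:,:2]*1000-L; print('side lead',(p@ey).max()-164.5)
cv2.imwrite('pics/side4.png',cv2.resize(d['img'][120:340,200:420,::-1],(600,600)))
```

```text
6.95 [ 0.51167868 -0.19071049  0.15359536] [ 0.17765126 -1.57974355 -0.22593832] 0.006210907658813314
plate [560.72436523 112.92992401] [82.11732482910156, 139.8921356201172] 3.0427486896514893
overhang 41.40235355380935
side lead 41.08542091757974
```

View pics/side4.png

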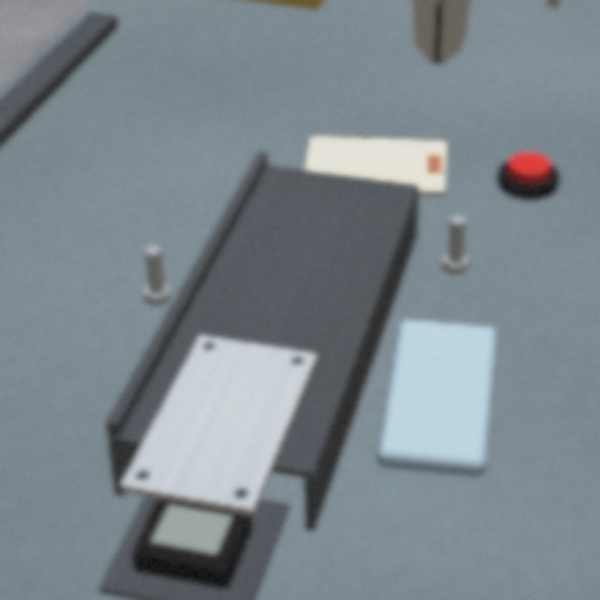

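The plate lies straight and flat with about 41 mm overhang, leading end at about (190,495), and nothing else has moved. Now the button.

jog_arm --rows '[[[-3.4,-4.5,0],[0,0,0],0],[[-6.8,-8.9,-3],[0,0,0],0],[[-6.8,-8.9,-7],[0,0,0],0],[[-6.8,-8.9,-10],[0,0,0],0],[[-6.8,-8.9,-12],[0,0,0],0],[[-6.8,-8.9,-12.4],[0,0,0],0],[[-6.8,-8.9,-12.4],[0,0,0],0]]'

```text
clock: 7.92
position: [0.4441, -0.2775, 0.0292]
ee_rot: [2.159, 2.282, 0.0]
force: [0.2, -0.1, 0.5]
width: 0.005
gripper_force: 0.0
```

jog_arm --rows '[[[0,0,-0.3],[0,0,0],0],[[0,0,-0.6],[0,0,0],0],[[0,0,-0.9],[0,0,0],0],[[0,0,-1.1],[0,0,0],0],[[0,0,-1.1],[0,0,0],0]]'

```text
clock: 8.55
position: [0.4443, -0.2773, 0.0179]
ee_rot: [2.158, 2.282, 0.0]
force: [0.1, -0.5, 3.6]
width: 0.005
gripper_force: 1.9
```

jog_arm --rows '[[[0,0,-0.1],[0,0,0],0],[[0,0,-0.2],[0,0,0],0],[[0,0,-0.25],[0,0,0],0],[[0,0,-0.25],[0,0,0],0]]'

```text
clock: 9.05
position: [0.4444, -0.2773, 0.0161]
ee_rot: [2.158, 2.282, 0.0]
force: [-2.0, -0.2, 15.0]
width: 0.005
gripper_force: 7.7
```

It bottomed out: 15 N, stopped at 16 mm. Release and retreat.

jog_arm --rows '[[[0,0,0.5],[0,0,0],0],[[0,0,1.5],[0,0,0],0],[[0,0,4],[0,0,0],0],[[0,0,8],[0,0,0],0],[[0,-4,12],[0,0,0],0],[[-3,-9,15],[0,0,0],0],[[-6,-14,15],[0,0,0],0],[[-6,-14,15],[0,0,0],0]]'

```text
clock: 10.05
position: [0.3794, -0.4218, 0.1653]
ee_rot: [-2.168, -2.273, 0.004]
force: [-0.1, 1.5, -0.2]
width: 0.007
gripper_force: 0.0
```

Run:
```python
from h import *
d=cam('top'); W=cloud(d); o,sz,a=plate(d); print('plate',o,sz,a)
g=d['img'].astype(int); r=(g[...,0]>150)&(g[...,1]<70)&(g[...,2]<70); print('button z',np.nanmedian(W[r][:,2]),r.sum())
s=arm.observe(); print(s['clock'],s['position'],s['force'])
cv2.imwrite('pics/top5.png',d['img'][:,:,::-1])
```

```text
plate [560.5289917  113.00149536] [81.38658142089844, 139.56353759765625] 3.168600559234619
button z 0.022101875425784075 232
10.1 [ 0.38167782 -0.41871751  0.16506526] [ 0.36561635  1.7328117  -0.527674  ]
```

View pics/top5.png

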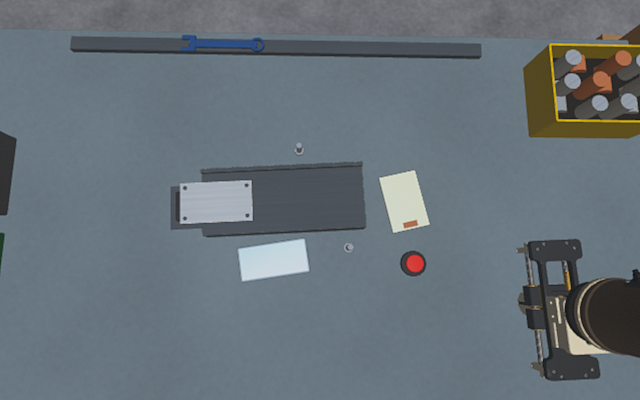

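The plate (u 178–253) sticks out over the reader, the button at (414,263) is back up, the other things are where they were, and the arm is clear.

```bash
python3 -c "
from cell import arm; print(arm.sign_off())"
```

```text
the job is handed in; nothing more can be done
None
```

The plate lies flat and straight with about 41 mm overhanging the reader; the button was then pressed to its stop (15 N) and came back up, nothing else moved, and the job was handed in at about 10 s.

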